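# Swing up the short stop and push the blank home to the end stop

## Robot

A 6-joint arm with a two-finger parallel gripper is mounted at the origin on the work surface; the furniture and walls round the work are solid. World frame = base frame: x ahead of the robot, y to its left, z up, the work surface at z = 0. Lengths are in mm, angles in rad, forces in N, time in s.
With the tool pointing down it reaches from about 250 to 775 mm from the base axis. Payload 8.9 kg.
Tool frame: the origin (TCP) lies between the finger pads; the fingertips stand 25 mm ahead of it and the grasp point (between the pads) lies 6 mm ahead of it (bot.tip_extent is the distance from the TCP to the fingertips, in mm); z points along the fingers, y is the line along which they close (so a half turn about z gives the same grasp; the last joint's range is limited). The gripper opens to 85 mm and grips with 20 to 120 N. Pads are 22 mm wide; open, the fingers measure 114 mm over their backs; the gripper's body (76 mm by 85 mm) begins 54 mm behind the grasp point. The pads swing forward as they close: fully open they stand 13 mm farther back than shut.
Start: joints at [1.002, 0.291, -0.153, 1.127, 0, 1.431], TCP at [218.756, 477.252, 256.305] pointing down, gripper open.
Joint ranges: [-2.52, 2.52], [-0.91, 1.74], [-1.3, 1.37], [-1.96, 2.02], [-1.52, 1.47], [-3.14, 3.14]. Speed limits (rad/s): [2.22, 2.22, 2.79, 3.14, 3.14, 3.14].

## Interface

Orientations are given as a unit quaternion [x, y, z, w].
In Python, from plant import bot gives the robot as it stands.
- The arm moves only by the shell command python3 -m jog 'ROWS' [OPENING]. ROWS is JSON, a list of rows, each a list of 2 entries, a list of its own where there are three numbers: the shift along the tool's x, y, z scaled (see below), then the turn, a rotation vector about the tool's x, y, z scaled (see below). In form: [[[dx, dy, dz], [wx, wy, wz]], ...]. A call has 1 to 10 rows; each row shifts and turns the commanded pose from where the row before left it, along the tool's axes as they then stand; what a row does not reach is not made up. The controller multiplies each number of a shift by 0.02 m and each number of a turn by 4 degrees. A row lasts 1/8 s, in which the tool goes at most 62.5 mm and 10.7 degrees, less where a joint would pass 70% of its speed; a pose out of reach is approached as far as the arm can. A call with a number of a shift or a turn outside -1 to 1 is refused whole. A call with a gripper value outside its range is refused whole. OPENING is the gripper command: -1 is shut, 1 is fully open, values between are in proportion, set as the call begins (- or left out, the last holds). The fingers move at their own pace and stop on an object; the grip force is fixed at half the most. Time passes only in rows, so rows that do not move let the fingers close. It gives the time, the measured TCP pose, the force, the opening and the grip force at its end, in the units of the state.
- bot.get_state(): the state, without advancing time (a new reading comes with each control period).
- bot.snapshot(name): name is "scene" or "side" or "wrist"; returns a dict with "color" (480x640x3 uint8, red, green, blue), "intrinsics" (3x3 intrinsics, pixels), "R" (3x3) and "t" (3): a world point X has camera coordinates R X + t; the wrist camera has in their place "tool_from_camera" (4x4, takes a point from camera to tool coordinates, whose origin is the TCP and whose axes are the flange's). Camera axes: x right, y down, z forward; pixel columns grow to the right and rows downward; lengths in mm; the calibration is good to about 2 mm. A picture is of the moment at which its call begins: read the wrist's pose just before it. There is no depth.
- bot.job_done(): hands the job in; it is judged then, once.
The state is a dict: "time_s": time; "joints": joint angles; "qd": joint speeds; "effort": joint torques, N m; "tcp_pos": TCP position; "orientation": TCP orientation; "ft_force": force on the tool from outside, world axes, zero at the start; "ft_torque": the same for the moment, N m; "width": opening from 0.0 (shut) to 1.0 (fully open); "gripper_force": force on a finger pad.
Only numpy, scipy, OpenCV 4.12 (cv2) and the standard library are available. Lean on these libraries where they do the work, as an engineer would, in place of code of your own. Each camera call takes 0.05 s, during which the arm holds its last target. There are 200 camera calls.

## Task

On the saw board, push the counterweighted swing stop up past its balance point so that it stays raised by itself, then push the timber blank along the fence, under the raised stop, until its end is fully home against the end stop and its side lies flat against the fence. Do it all by pushing with the fingers: take nothing between the fingers, do not lift the blank off the board, and leave the other things lying about undisturbed.

Things in the scene. Friction and masses are not known exactly. Their poses are not given: they have to be found in the camera images.
- saw_board: Fixed plywood saw board lying on the worktop, top at z 18 mm. Its axes: x square to the fence, pointing into it; y along the fence, away from the end stop; z up. Origin: underside, in the plane of the fence face (x 0) and of the lowered swing stop's face that bars the blank (y 0). Board spans x -76 to 26, y -72 to 165 mm. Its yaw varies.
- fence_mid (a point): Point on the fence face, at x 0, y 47, z 35 mm on the board. The wooden fence runs along the board's y for nearly its whole length, x 0 to 24 mm, top 52 mm above the worktop, with a 2.5 mm saw slot at y 55 mm.
- end_stop (a point): Middle of the striking face of the end stop, at x -30, y -45, z 33 mm on the board: a fixed wooden block 58 mm wide and 22 mm thick at the end of the board, top 46 mm above the worktop. The blank is pushed towards it in the board's -y direction.
- stop_arm (a joint): Hinge of the swing stop, rad. 0 = down on its front buffer, barring the blank; grows as the front end goes up and back over the fence; 1.3 = fully up on the rear buffer. Let go below about 0.65 rad it falls back to 0, above it falls on to 1.3 and stays, owing to a 40 mm round steel counterweight on its upright tail. Nearly free hinge; arm about 0.9 kg; 1.5 N along the arc at the grip lifts it.
- stop_hinge (a point): Centre of the swing stop's hinge pin, on top of the fence at x 13, y -11, z 72 mm on the board; the pin runs along the board's y.
- grip (a point): Centre of the black T-grip at the swing stop's front end: a round bar 16 mm thick, 48 mm long, parallel to the fence, on a slanting 10 mm rod, 106 mm from the hinge pin. Arm down: at x -83, y -11, z 116 mm on the board, beyond its front edge, open to a push from the front towards the fence or from beneath. Arm up: above the hinge, 176 mm above the worktop.
- toe (a point): Middle of the face (y 0) of the swing stop's metal toe that bars the blank. Arm down: at x -26, y 0, z 45 mm on the board. The toe is 39 mm wide, 22 mm thick along the fence (y -22 to 0) and hangs to 4 mm above the board. Arm fully up: it stands out over the track, lowest edge about 77 mm above the worktop.
- blank_mid (a point): Centre (half-way up) of the loose timber blank on the board: 60 mm wide (its x), 120 mm long (its y, roughly along the fence), 30 mm thick, 0.13 kg. It starts up to 12 mm off the fence, slightly askew, its leading end 4 to 45 mm short of the swing stop. Home against fence and end stop its centre is at x -30, y 15, z 33 mm on the board.
- offcut: Bystander: loose flat timber offcut 50 x 70 x 18 mm; origin at the centre of its underside. Leave it alone.
- pencil: Bystander: loose flat carpenter's pencil 172 mm long, 13 mm wide. Leave it alone.
- tape_measure: Bystander: loose pocket tape standing upright, 39 x 68 x 62 mm. Leave it alone.

How it is judged:
By the outcome, as a careful person would: the job done as asked, in the order asked, and still so for the second after the job is handed in, with the robot touching nothing.
It also fails if it takes over 61 s, if anything falls off the work surface, if the arm or the gripper's body presses on something with over 40 N, if the wrist force passes 120 N, or if a joint passes its speed limit or range.

## Working session

There is one attempt and no reset: what is moved stays moved. The work goes in short steps, Python scripts to look and compute and a shell command to move; the robot and the scene stay as the last step left them, time stands still between calls to the robot, and variables do not carry over. Pictures are saved under pics/ and viewed, at most 10 in all, crops included, and the job is handed in when it is done.

```bash
mkdir -p pics; ls; python3 - <<'E'
from plant import bot
import cv2,numpy as np
s=bot.get_state();print(s)
for n in("scene","side"):
    d=bot.snapshot(n);cv2.imwrite(f"pics/{n}0.png",d["color"][:,:,::-1])
    np.savez(f"{n}.npz",K=d["intrinsics"],R=d["R"],t=d["t"]);print(n,d["intrinsics"],d["R"],d["t"])
E
```

```text
pics
{'time_s': 0.0, 'joints': array([ 1.00168668e+00,  2.91308138e-01, -1.54147795e-01,  1.12673209e+00,
       -9.03803353e-06,  1.43150464e+00]), 'qd': array([ 5.61791503e-05,  1.72947092e-04, -1.27529478e-03,  1.13408466e-03,
       -1.01298530e-03,  3.18218275e-04]), 'effort': array([ 1.46925038e-03, -5.37145364e+01,  3.31370652e+01,  1.59975083e-02,
        1.45803656e-04,  7.10620810e-06]), 'tcp_pos': array([218.52986193, 476.88103263, 255.70982193]), 'orientation': array([ 2.13258449e-01,  9.76995573e-01, -6.54222060e-04, -2.37110745e-04]), 'ft_force': array([-0.47445659, -0.68449953,  0.66760455]), 'ft_torque': array([-0.01241722, -0.01734025,  0.03041086]), 'gripper_force': 0.0, 'width': 1.0028128950178883}
scene [[515.57236992   0.         315.21605354]
 [  0.         515.57236992 241.39351616]
 [  0.           0.           1.        ]] [[ 0.71817054 -0.69573371  0.01362685]
 [-0.28485056 -0.3117907  -0.90644731]
 [ 0.63489467  0.64710213 -0.42209903]] [-374.13111434  251.06391034  652.0546519 ]
side [[524.56340887   0.         318.47933884]
 [  0.         524.56340887 233.1558571 ]
 [  0.           0.           1.        ]] [[ 0.98196721  0.18835785 -0.01617764]
 [ 0.11474861 -0.66184585 -0.74080552]
 [-0.15024364  0.72559037 -0.67152473]] [-530.3250351     7.56370231  973.73630629]
```

View pics/scene0.png

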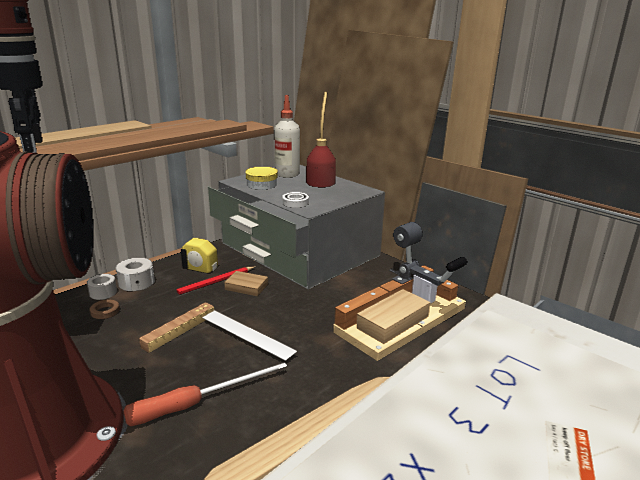

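View pics/side0.png

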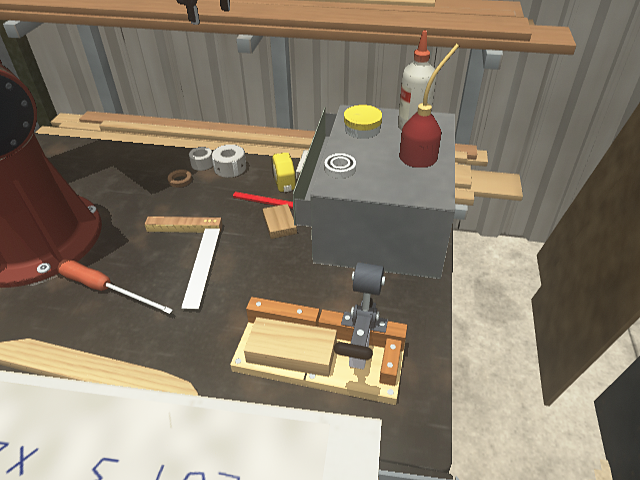

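```bash
python3 - <<'E'
import cv2
a=cv2.imread("pics/side0.png")[255:410,225:425];b=cv2.imread("pics/scene0.png")[215:365,325:475]
cv2.imwrite("pics/c1.png",cv2.resize(a,None,fx=3.8,fy=3.8,interpolation=cv2.INTER_CUBIC))
cv2.imwrite("pics/c2.png",cv2.resize(b,None,fx=4,fy=4,interpolation=cv2.INTER_CUBIC))
E
```

```text
(no output)
```

View pics/c1.png

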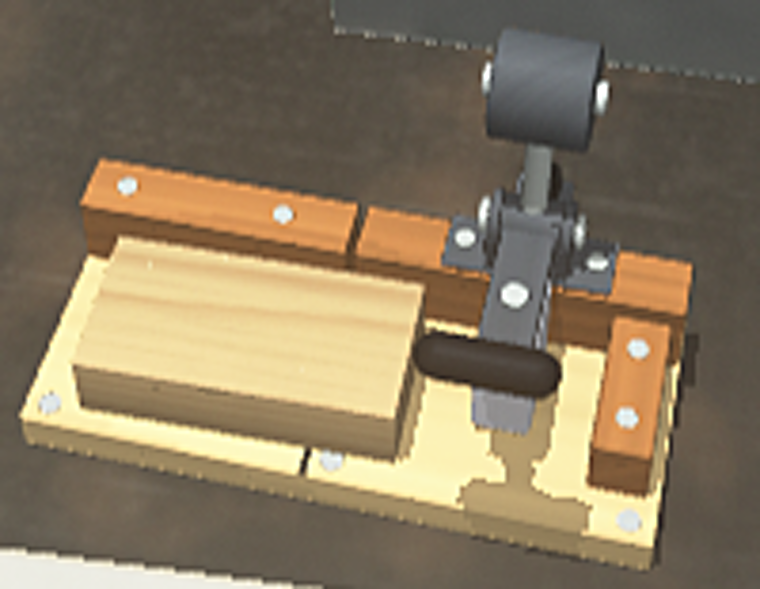

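View pics/c2.png

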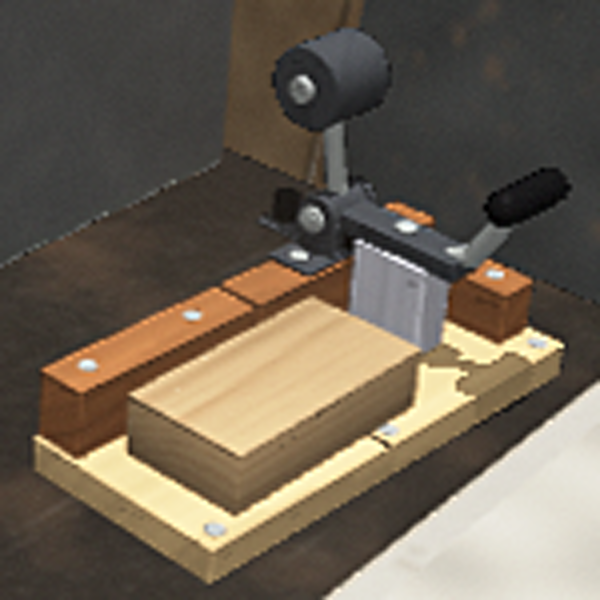

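```bash
cat > h.py <<'E'
import numpy as np
from scipy.optimize import least_squares
C={n:np.load(f"{n}.npz") for n in("scene","side")}
def proj(n,X):
    c=C[n];p=(c["R"]@np.atleast_2d(X).T).T+c["t"];p=p@c["K"].T;return p[:,:2]/p[:,2:]
def px(n,a):
    a=np.array(a,float)
    return np.array([225,255])+a/3.8 if n=="side" else np.array([325,215])+a/4
def W(b,P): # body (x,y,yaw) -> world
    P=np.atleast_2d(np.array(P,float));c,s=np.cos(b[2]),np.sin(b[2])
    return np.c_[b[0]+c*P[:,0]-s*P[:,1],b[1]+s*P[:,0]+c*P[:,1],P[:,2]]
def fit(obs,x0):
    f=lambda b:np.concatenate([(proj(n,W(b,X))-px(n,[u])).ravel() for n,X,u in obs])
    r=least_squares(f,x0);return r.x,r.fun.reshape(-1,2).round(1)
E
python3 - <<'E'
from h import *
B=[("side",(-76,165,18),(24,418)),("side",(-76,-72,18),(654,545)),("side",(0,55,52),(351,250)),("side",(24,55,52),(366,206)),("side",(-59,-45,46),(590,453)),
("scene",(-76,165,18),(212,553)),("scene",(-76,-72,18),(563,345)),("scene",(26,165,18),(36,440)),("scene",(0,55,52),(253,305)),("scene",(24,55,52),(222,287))]
b,r=fit(B,[600,200,1.5]);print("board",b,r.tolist())
L=[("side",(30,60,48),(120,237)),("side",(30,-60,48),(425,285)),("side",(-30,-60,48),(393,418)),("side",(-30,60,48),(77,367)),
("scene",(30,60,48),(130,397)),("scene",(30,-60,48),(313,300)),("scene",(-30,-60,48),(420,350)),("scene",(-30,60,48),(238,457))]
k,r=fit(L,b);print("blank",k,r.tolist())
c,s=np.cos(b[2]),np.sin(b[2]);d=k[:2]-b[:2]
print("blank in board",c*d[0]+s*d[1],-s*d[0]+c*d[1],np.degrees(k[2]-b[2]))
for n,P in dict(grip=(-83,-11,116),hinge=(13,-11,72),end=(-30,-45,33),mid=(0,47,35)).items():
    w=W(b,P);print(n,w.round(1),proj("side",w).round(),proj("scene",w).round())
f=lambda X:np.r_[(proj("side",X)[0]-[380,420]),(proj("scene",X)[0]-[497,295])]
r=least_squares(f,[700,100,100]);print("box corner",r.x,r.fun)
E
```

```text
board [ 621.04432502 -142.75581609    1.52389956] [[-2.0, -0.3], [0.0, 0.5], [-0.1, 0.8], [-0.1, -0.3], [-0.1, -1.9], [0.7, -0.6], [0.9, -0.7], [-0.6, -1.0], [1.9, -0.3], [-0.6, -1.1]]
blank [ 535.12858505 -175.40062611    1.55376187] [[-0.6, -0.5], [0.1, -0.3], [0.4, 0.2], [-2.0, -0.9], [-0.2, -1.0], [-0.1, -1.5], [1.3, -0.7], [1.3, -0.3]]
blank in board -36.63661250225941 84.2909047301819 1.7109843997655014
grip [[ 628.1 -226.2  116. ]] [[353. 351.]] [[457. 264.]]
hinge [[ 632.6 -130.3   72. ]] [[365. 314.]] [[410. 267.]]
end [[ 664.6 -174.8   33. ]] [[383. 360.]] [[438. 288.]]
mid [[ 574.1 -140.6   35. ]] [[323. 330.]] [[392. 298.]]
box corner [ 669.84307198 -282.71677149   65.50946284] [-0.0434789   0.63981913 -0.6430038  -0.64976607]
```

```bash
python3 -m jog '[[[0,0,0],[0,0,-1]],[[0,0,0],[0,0,-1]],[[0,0,0],[0,0,-1]],[[0,0,0],[0,0,-1]],[[0,0,0],[0,0,-1]],[[0,0,0],[0,0,-0.48]]]' -1
python3 -m jog '[[[-0.3,-1,0],[0,0,0]],[[-0.3,-1,0],[0,0,0]],[[-0.3,-1,0],[0,0,0]],[[-0.3,-1,0],[0,0,0]],[[-0.3,-1,0],[0,0,0]],[[-0.3,-1,0],[0,0,0]],[[-0.3,-1,0],[0,0,0]],[[-0.3,-1,0],[0,0,0]],[[-0.3,-1,0],[0,0,0]],[[-0.3,-1,0],[0,0,0]]]'
cat >> h.py <<'E'
BD=np.array([621.04,-142.76,1.5239])
def tb(p,b=BD):
    c,s=np.cos(b[2]),np.sin(b[2]);d=np.array(p[:2])-b[:2]
    return np.array([c*d[0]+s*d[1],-s*d[0]+c*d[1],p[2]])
def st():
    from plant import bot
    from scipy.spatial.transform import Rotation as Ro
    s=bot.get_state();M=Ro.from_quat(s["orientation"]).as_matrix()
    Rb=Ro.from_euler("z",BD[2]).as_matrix()
    print("t",s["time_s"],"board",tb(s["tcp_pos"]).round(1),"F",(Rb.T@s["ft_force"]).round(1),"w",round(s["width"],2),"q",s["joints"].round(2))
    print("tool axes in board:",(Rb.T@M).round(3).tolist())
E
python3 -c "
from h import *;st()"
```

```text
time_s: 0.85
tcp_pos: [218.6, 477.1, 256.0]
orientation: [0.023, 1.0, -0.0, -0.0]
ft_force: [0.0, 0.2, 0.1]
width: -0.001
gripper_force: 0.0
time_s: 2.1
tcp_pos: [269.3, 273.7, 256.3]
orientation: [0.024, 1.0, 0.0, 0.0]
ft_force: [0.9, -0.8, -0.1]
width: 0.001
gripper_force: 0.0
t 2.1 board [399.5 370.8 256.3] F [-0.8 -1.  -0.1] w 0.0 q [ 0.6   0.02 -0.48  1.07 -0.    0.65]
tool axes in board: [[0.001, 1.0, 0.0], [1.0, -0.001, -0.0], [-0.0, 0.0, -1.0]]
```

```bash
python3 -m jog '[[[-0.3,-1,0],[0,0,0]],[[-0.3,-1,0],[0,0,0]],[[-0.3,-1,0],[0,0,0]],[[-0.3,-1,0],[0,0,0]],[[-0.3,-1,0],[0,0,0]],[[-0.3,-1,0],[0,0,0]],[[-0.3,-1,0],[0,0,0]],[[-0.3,-1,0],[0,0,0]],[[-0.3,-1,0],[0,0,0]],[[-0.3,-1,0],[0,0,0]]]' >/dev/null
python3 -m jog '[[[-0.3,-1,0],[0,0,0]],[[-0.3,-1,0],[0,0,0]],[[-0.3,-1,0],[0,0,0]],[[-0.3,-1,0],[0,0,0]],[[-0.3,-1,0],[0,0,0]],[[-0.3,-1,0],[0,0,0]],[[-0.3,-1,0],[0,0,0]],[[-0.3,-1,0],[0,0,0]],[[-0.3,-1,0],[0,0,0]],[[-0.3,-1,0],[0,0,0]]]' >/dev/null
python3 -m jog '[[[-1,-1,0],[0,0,0]],[[-1,-1,0],[0,0,0]],[[-1,-1,0],[0,0,0]],[[-1,-1,0],[0,0,0]],[[-1,-1,0],[0,0,0]],[[-1,-1,0],[0,0,0]],[[-1,0,0],[0,0,0]],[[-1,0,0],[0,0,0]],[[-1,0,0],[0,0,0]]]' >/dev/null
python3 -c "
from h import *;st()"
```

```text
t 5.725 board [-120.    70.9  256.2] F [-0.2 -0.3  0.3] w 0.0 q [-0.57  0.44  0.07  1.2  -0.   -0.52]
tool axes in board: [[0.001, 1.0, 0.0], [1.0, -0.001, 0.0], [0.0, 0.0, -1.0]]
```

```bash
python3 -m jog '[[[-1,0,0],[0,0,0]],[[-1,0,0],[0,0,0]],[[-1,0,0],[0,0,0]],[[-1,-0.2,0],[0,0,0]],[[0,0,1],[0,0,0]],[[0,0,1],[0,0,0]],[[0,0,1],[0,0,0]],[[0,0,1],[0,0,0]],[[0,0,1],[0,0,0]]]' >/dev/null
python3 -m jog '[[[0,0,1],[0,0,0]],[[0,0,1],[0,0,0]],[[0,0,0],[-1,0,0]],[[0,0,0],[-1,0,0]],[[0,0,0],[-1,0,0]],[[0,0,0],[-1,0,0]],[[0,0,0],[-1,0,0]],[[0,0,0],[0,0,0]]]' 
python3 - <<'E'
from h import *;st()
from plant import bot
import cv2
d=bot.snapshot("side")["color"][215:415,225:485]
e=bot.snapshot("scene")["color"][165:365,325:525]
im=cv2.hconcat([cv2.resize(d,(442,340)),cv2.resize(e,(340,340))])
cv2.imwrite("pics/a.png",im[:,:,::-1])
E
```

```text
time_s: 7.85
tcp_pos: [623.4, -268.0, 115.3]
orientation: [0.024, 0.984, 0.174, 0.004]
ft_force: [-0.1, 0.5, -0.4]
width: -0.001
gripper_force: 0.0
t 7.85 board [-125.    -8.2  115.3] F [ 0.4  0.1 -0.4] w -0.0 q [-0.64  0.82  0.33  1.27  0.29 -0.62]
tool axes in board: [[0.002, 0.94, 0.342], [1.0, -0.002, 0.0], [0.001, 0.342, -0.94]]
```

View pics/a.png

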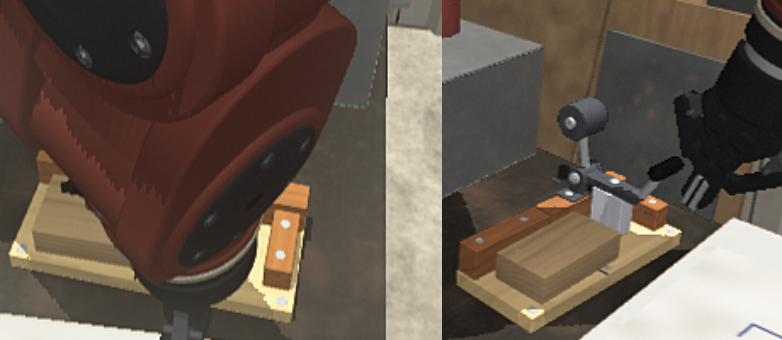

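```bash
python3 -m jog '[[[0,0.4,0.15],[0,0,0]],[[0,0.54,0.19],[0,0,0]],[[0,0.55,-0.43],[0,0,0]],[[0,0.55,-0.43],[0,0,0]],[[0,0.64,-0.27],[0,0,0]],[[0,0.64,-0.27],[0,0,0]]]'
python3 -c "
from h import *;st()
from plant import bot
import cv2
e=bot.snapshot('scene')['color'][140:365,325:550]
cv2.imwrite('pics/b.png',cv2.resize(e,(450,450))[:,:,::-1])"
```

```text
time_s: 8.7
tcp_pos: [626.7, -210.1, 159.4]
orientation: [0.023, 0.985, 0.174, 0.004]
ft_force: [-0.4, -0.1, 0.0]
width: -0.001
gripper_force: 0.2
t 8.7 board [-67.   -8.8 159.4] F [-0.2  0.4  0. ] w -0.0 q [-0.57  0.74  0.27  1.29  0.3  -0.55]
tool axes in board: [[-0.0, 0.94, 0.342], [1.0, 0.0, 0.0], [0.0, 0.342, -0.94]]
```

View pics/b.png

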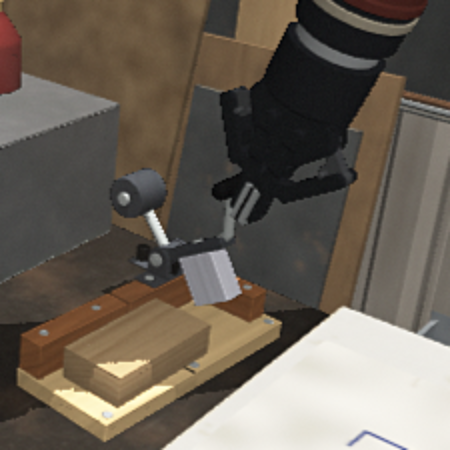

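```bash
python3 -m jog '[[[0,0.68,-0.1],[0,0,0]],[[0,0.68,-0.1],[0,0,0]],[[0,0.5,0.03],[0,0,0]],[[0,0.5,0.05],[0,0,0]]]'
python3 -c "
from h import *;st()
from plant import bot
import cv2
e=bot.snapshot('scene')['color'][140:365,325:550]
cv2.imwrite('pics/c.png',cv2.resize(e,(450,450))[:,:,::-1])"
```

```text
time_s: 9.25
tcp_pos: [628.7, -167.3, 177.3]
orientation: [0.023, 0.985, 0.174, 0.004]
ft_force: [0.4, -0.2, 0.1]
width: 0.002
gripper_force: 0.0
t 9.25 board [-24.1  -8.8 177.3] F [-0.2 -0.4  0.1] w 0.0 q [-0.52  0.69  0.23  1.28  0.31 -0.49]
tool axes in board: [[0.0, 0.94, 0.342], [1.0, -0.0, 0.0], [0.0, 0.342, -0.94]]
```

View pics/c.png

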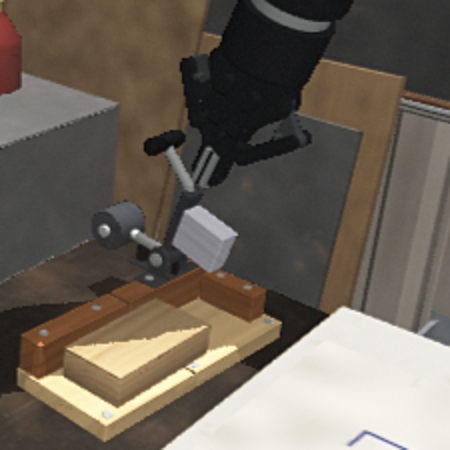

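```bash
python3 -m jog '[[[0,-0.94,-0.34],[0,0,0]],[[0,-0.94,-0.34],[0,0,0]],[[0,-0.94,-0.34],[0,0,0]],[[0,-0.94,-0.34],[0,0,0]],[[0.9,0,0],[1,0,0]],[[0.9,0,0],[1,0,0]],[[0.9,0,0],[1,0,0]],[[0.9,0,0],[1,0,0]],[[0.9,0,0],[1,0,0]],[[0,0,0],[0,0,0]]]' >/dev/null
python3 -c "
from h import *;st()
from plant import bot
import cv2
e=bot.snapshot('scene')['color'][140:365,325:550]
d=bot.snapshot('side')['color'][215:415,225:425]
im=cv2.hconcat([cv2.resize(d,(400,400)),cv2.resize(e,(400,400))])
cv2.imwrite('pics/d.png',im[:,:,::-1])"
```

```text
t 10.55 board [-105.2   81.9  177.5] F [0.3 0.7 0.5] w -0.0 q [-0.55  0.46 -0.11  1.    0.   -0.51]
tool axes in board: [[0.001, 1.0, 0.0], [1.0, -0.001, 0.0], [0.0, 0.0, -1.0]]
```

View pics/d.png

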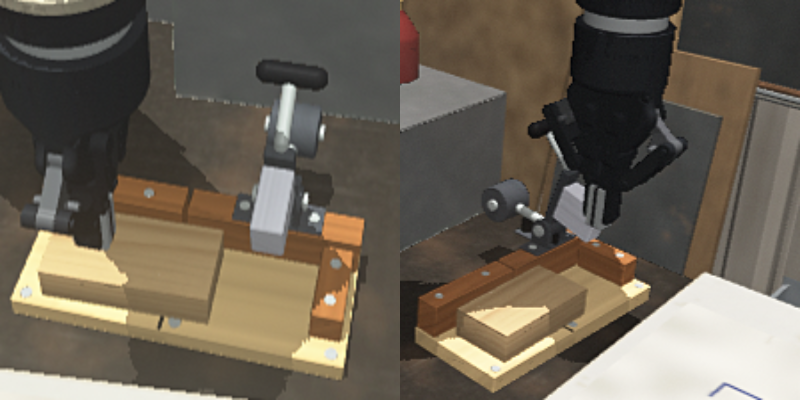

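The stop stands raised on its own. Now I'll go down beside the blank and press it to the fence.

```bash
python3 -m jog '[[[0,0,1],[0,0,0]],[[0,0,1],[0,0,0]],[[0,0,1],[0,0,0]],[[0,0,1],[0,0,0]],[[0,0,1],[0,0,0]],[[0,0,1],[0,0,0]],[[0,0,0.32],[0,0,0]],[[0,0.5,0],[0,0,0]],[[0,0.5,0],[0,0,0]]]' >/dev/null
python3 -c "
from h import *;st()"
python3 -m jog '[[[0,0.2,0],[0,0,0]],[[0,0.2,0],[0,0,0]],[[0,0.1,0],[0,0,0]],[[0,0,0],[0,0,0]]]' | tail -3
python3 -c "
from h import *;st()"
```

```text
t 11.775 board [-84.6  80.6  51.4] F [-0.3 -0.1 -0.2] w 0.01 q [-0.52  0.58 -0.28  0.71  0.   -0.47]
tool axes in board: [[0.001, 1.0, -0.0], [1.0, -0.001, -0.001], [-0.001, -0.0, -1.0]]
ft_force: [0.0, -1.6, 0.2]
width: -0.0
gripper_force: 0.4
t 12.275 board [-75.   80.9  51. ] F [-1.6 -0.1  0.2] w -0.0 q [-0.51  0.58 -0.29  0.7   0.   -0.46]
tool axes in board: [[0.0, 1.0, -0.0], [1.0, -0.0, -0.001], [-0.001, -0.0, -1.0]]
```

```bash
for i in 1 2 3; do python3 -m jog '[[[0,0.08,0],[0,0,0]],[[0,0,0],[0,0,0]]]' | grep -E "force|tcp"; done
```

```text
tcp_pos: [536.7, -212.4, 50.9]
ft_force: [-1.0, -2.3, 1.3]
gripper_force: 0.9
tcp_pos: [536.2, -211.2, 50.8]
ft_force: [-2.2, -5.3, 2.6]
gripper_force: 2.6
tcp_pos: [536.0, -210.7, 50.9]
ft_force: [-4.3, -10.2, 2.5]
gripper_force: 5.0
```

```bash
python3 -m jog '[[[0,-1,0],[0,0,0]],[[0,0,-1],[0,0,0]],[[0,0,-1],[0,0,0]],[[0,0,-1],[0,0,0]]]' >/dev/null
python3 -m jog '[[[0.95,0.6,0],[0,0,0]],[[0.95,0.6,0],[0,0,0]],[[0.95,0.6,0],[0,0,0]],[[0.95,0.6,0],[0,0,0]],[[0.95,0.6,0],[0,0,0]],[[0,0,1],[0,0,0]],[[0,0,1],[0,0,0]],[[0,0,1],[0,0,0]],[[0,0,0],[0,0,0]]]' -0.48
python3 -c "
from h import *;st()"
```

```text
time_s: 14.65
tcp_pos: [442.7, -164.4, 49.7]
orientation: [0.024, 1.0, 0.001, -0.001]
ft_force: [-0.1, -0.1, -0.1]
width: 0.261
gripper_force: 0.0
t 14.65 board [-30.  177.1  49.7] F [-0.1  0.1 -0.1] w 0.26 q [-0.51  0.43 -0.58  0.57  0.   -0.46]
tool axes in board: [[0.001, 1.0, 0.002], [1.0, -0.001, 0.002], [0.002, 0.002, -1.0]]
```

```bash
python3 -m jog '[[[-0.5,0,0],[0,0,0]],[[-0.5,0,0],[0,0,0]],[[-0.5,0,0],[0,0,0]],[[-0.5,0,0],[0,0,0]],[[-0.5,0,0],[0,0,0]],[[-0.5,0,0],[0,0,0]],[[-0.5,0,0],[0,0,0]],[[-0.3,0,0],[0,0,0]],[[0,0,0],[0,0,0]]]' >/dev/null
python3 -c "
from h import *;st()
from plant import bot
import cv2
e=bot.snapshot('scene')['color'][190:365,325:500]
d=bot.snapshot('side')['color'][215:415,225:425]
im=cv2.hconcat([cv2.resize(d,(400,400)),cv2.resize(e,(400,400))])
cv2.imwrite('pics/e.png',im[:,:,::-1])"
```

```text
t 15.775 board [-30.   99.3  50.7] F [-0.4 -0.2 -0.5] w 0.26 q [-0.45  0.53 -0.38  0.66  0.   -0.4 ]
tool axes in board: [[-0.0, 1.0, 0.0], [1.0, 0.0, -0.001], [-0.001, 0.0, -1.0]]
```

View pics/e.png

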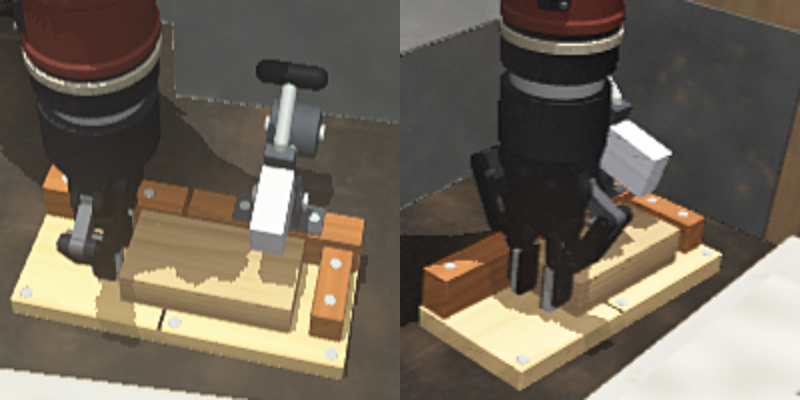

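```bash
python3 -m jog '[[[-0.2,0,0],[0,0,0]],[[-0.2,0,0],[0,0,0]],[[-0.1,0,0],[0,0,0]],[[0,0,0],[0,0,0]]]' | grep force
for i in 1 2 3 4; do python3 -m jog '[[[-0.08,0,0],[0,0,0]],[[0,0,0],[0,0,0]]]' | grep -E "ft_force|tcp"; done
```

```text
ft_force: [-0.4, 0.3, -0.0]
gripper_force: 0.0
tcp_pos: [531.3, -168.7, 50.8]
ft_force: [-0.1, 0.2, -0.2]
tcp_pos: [533.1, -168.8, 50.8]
ft_force: [0.2, -0.4, 1.1]
tcp_pos: [533.9, -168.8, 50.7]
ft_force: [-4.6, 0.6, 2.2]
tcp_pos: [534.0, -168.7, 50.6]
ft_force: [-9.4, 0.2, 8.3]
```

```bash
python3 -m jog '[[[0.8,0,0],[0,0,0]],[[0,0,-1],[0,0,0]],[[0,0,-1],[0,0,0]],[[0,0,-1],[0,0,0]]]' >/dev/null
python3 -m jog '[[[0,-1,0],[0,0,0]],[[-0.5,-1,0],[0,0,0]],[[-1,-1,0],[0,0,0]],[[-1,-0.5,0],[0,0,0]],[[-0.5,0,0],[0,0,0]],[[0,0,1],[0,0,0]],[[0,0,1],[0,0,0]],[[0,0,1],[0,0,0]],[[0,0.8,0],[0,0,0]],[[0,0,0],[0,0,0]]]' -1 >/dev/null
python3 -c "
from h import *;st()"
```

```text
t 19.125 board [-82.6  39.8  51.1] F [-0.4  0.3  0.5] w 0.0 q [-0.49  0.64 -0.17  0.76  0.   -0.44]
tool axes in board: [[-0.001, 1.0, 0.0], [1.0, 0.001, 0.0], [0.0, 0.0, -1.0]]
```

```bash
python3 -m jog '[[[0,0.2,0],[0,0,0]],[[0,0.2,0],[0,0,0]],[[0,0,0],[0,0,0]]]' | grep -E "ft_force|tcp"
for i in 1 2 3; do python3 -m jog '[[[0,0.08,0],[0,0,0]],[[0,0,0],[0,0,0]]]' | grep -E "ft_force|tcp"; done; python3 -c "
from h import *;st()"
```

```text
tcp_pos: [578.0, -216.8, 51.1]
ft_force: [-0.2, 0.4, 0.0]
tcp_pos: [577.8, -215.4, 50.8]
ft_force: [0.3, 0.3, -0.3]
tcp_pos: [577.9, -213.7, 50.7]
ft_force: [-0.0, 0.3, 0.9]
tcp_pos: [578.0, -212.9, 50.8]
ft_force: [-1.2, -4.0, -0.5]
t 20.25 board [-72.   39.7  50.8] F [-4.1  1.1 -0.5] w -0.01 q [-0.47  0.64 -0.18  0.76 -0.   -0.42]
tool axes in board: [[0.001, 1.0, -0.001], [1.0, -0.001, 0.0], [0.0, -0.001, -1.0]]
```

```bash
python3 -m jog '[[[0,0.08,0],[0,0,0]],[[0,0,0],[0,0,0]]]' | grep -E "ft_force|tcp"
python3 -m jog '[[[0,-1,0],[0,0,0]],[[0,0,-1],[0,0,0]],[[0,0,-1],[0,0,0]],[[0,0,-1],[0,0,0]],[[1,0,0],[0,0,0]],[[1,0.5,0],[0,0,0]],[[1,1,0],[0,0,0]],[[0.2,1,0],[0,0,0]],[[0,0.6,0],[0,0,0]]]' -0.48 >/dev/null
python3 -m jog '[[[0,0,1],[0,0,0]],[[0,0,1],[0,0,0]],[[0,0,1],[0,0,0]],[[-0.4,0,0],[0,0,0]],[[-0.1,0,0],[0,0,0]],[[0,0,0],[0,0,0]]]' | grep -E "ft_force|tcp"
python3 -c "
from h import *;st()"
```

```text
tcp_pos: [578.0, -212.7, 51.0]
ft_force: [-2.8, -11.0, -1.3]
tcp_pos: [527.2, -166.3, 51.6]
ft_force: [0.7, 0.2, 0.2]
t 22.375 board [-27.9  92.6  51.6] F [ 0.2 -0.7  0.2] w 0.26 q [-0.44  0.54 -0.36  0.67  0.   -0.39]
tool axes in board: [[-0.0, 1.0, -0.001], [1.0, 0.0, -0.002], [-0.002, -0.001, -1.0]]
```

```bash
python3 -m jog '[[[-0.2,0,0],[0,0,0]],[[0,0,0],[0,0,0]]]' | grep -E "ft_force|tcp"
for i in 1 2 3; do python3 -m jog '[[[-0.08,0,0],[0,0,0]],[[0,0,0],[0,0,0]]]' | grep -E "ft_force|tcp"; done
```

```text
tcp_pos: [530.6, -166.4, 51.2]
ft_force: [0.1, -0.1, 0.4]
tcp_pos: [531.8, -166.4, 50.8]
ft_force: [0.4, 0.2, -0.1]
tcp_pos: [533.4, -166.4, 50.8]
ft_force: [0.0, -0.1, -0.1]
tcp_pos: [534.1, -166.4, 50.6]
ft_force: [-5.3, -0.2, 4.0]
```

Home at the same place as before. I'll retreat and check.

```bash
python3 -m jog '[[[-0.05,0,0],[0,0,0]],[[0,0,0],[0,0,0]]]' | grep -E "ft_force"; python3 -m jog '[[[1,0,0],[0,0,0]],[[0,0,-1],[0,0,0]],[[0,0,-1],[0,0,0]],[[1,0,-1],[0,0,0]],[[1,0,-1],[0,0,0]],[[1,0,-1],[0,0,0]],[[1,0,-1],[0,0,0]],[[1,0,-1],[0,0,0]],[[1,0,0],[0,0,0]],[[1,0,0],[0,0,0]]]' | grep tcp
python3 -m jog '[[[1,0,0],[0,0,0]],[[1,0,0],[0,0,0]],[[1,0,0],[0,0,0]],[[0,0,0],[0,0,0]]]' | grep -E "tcp|ft_f"
python3 -c "
from plant import bot
import cv2
e=bot.snapshot('scene')['color'][215:365,325:475]
d=bot.snapshot('side')['color'][255:405,255:405]
k=dict(interpolation=cv2.INTER_CUBIC)
im=cv2.hconcat([cv2.resize(d,(400,400),**k),cv2.resize(e,(400,400),**k)])
cv2.imwrite('pics/f.png',im[:,:,::-1])"
```

```text
ft_force: [-8.6, -0.7, 6.7]
tcp_pos: [376.1, -159.1, 191.2]
tcp_pos: [315.8, -156.1, 191.0]
ft_force: [0.5, -0.2, -0.3]
```

View pics/f.png

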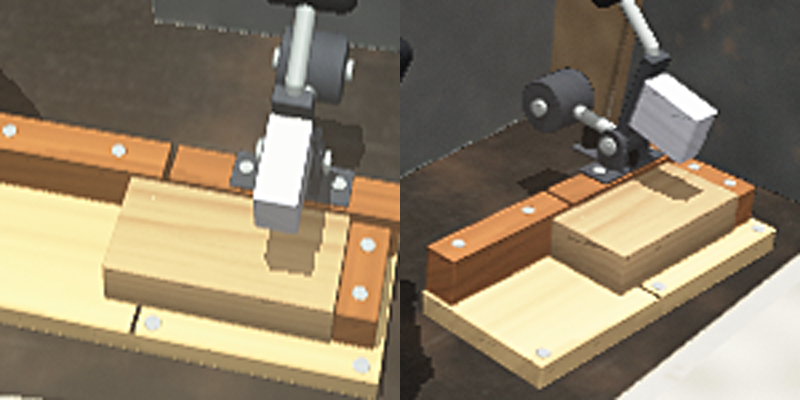

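The blank sits flush against the fence and the end stop, the stop is still up, and the robot is clear.

```bash
python3 -c "
from plant import bot
print(bot.job_done())"
```

```text
the job is handed in; nothing more can be done
None
```

I handed the job in: the swing stop stays raised by itself, and in the last pictures the blank lies against the fence and fully home on the end stop, pushed only with the fingers and finished in about 25 s. I got no verdict back, and I did not check the offcut, pencil and tape measure in a final picture, though the arm kept well above where they lie.

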